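# Lean the milled brass plate on the inspection stand

### The job

Take the brass plate out of the grey rack and set it on the blue inspection stand for checking: long side up, its lower short edge in the trough behind the front lip, leaning back flat against the sloped backstop, about in the middle. Let go so that it stays leaning by itself, and leave the aluminium and the black plate where they stand in the rack.

Things in the scene. Friction and masses are not known exactly. Their poses are not given: they have to be found in the camera images.
- brass_plate: Brass plate 110 x 60 x 10 mm with holes, 0.55 kg, upright on a short edge in a slot of the low grey rack. Origin at its centre; x through the thickness (normal of the flat faces, roughly towards or away from the robot), y across the width, z along the length, up. Foot 12 mm above the bench, 82 mm stand free above the rack; lifts straight out. Pinch it by its two flat faces near the top.
- backstop: Blue stand's sloped panel, 120 wide, 62 mm up the slope, 8 thick, top leaning 25 deg towards the robot. Origin: mid lower edge of its front face, on the level trough floor, 14 mm above the bench. x: normal out of the face, away from the robot and 25 deg up; y: across; z: up the slope. Trough 28 mm from face to an 8 mm high lip. A leaned plate overtops the panel by 48 mm: room for a finger behind.
- alu_plate: Silvery aluminium plate, same size, holes, origin and axes as the brass one, 0.18 kg, in another slot of the rack; stays there. The rack is fixed, 245 mm long, 70 mm deep, 40 mm high; its three slots lie in one row end to end, 78 mm apart, 12 mm wide, so neighbours stand edge to edge (18 mm gaps) and the flat faces are free on both sides.
- black_plate: Black plastic plate, same size, holes, origin and axes as the brass one, 0.12 kg, in another slot of the rack; stays there.

How it is judged (in metres and radians):
At the end, for the whole second after the job is handed in: Brass plate at rest against the backstop: centre 36 to 68 mm up the slope, 0 to 22 mm off the face, within 22 mm of the middle; face within 16 degrees of the backstop, long side within 17 degrees of the slope; the other two plates within 20 mm of their starts (x of brass_plate in the frame of backstop between 0 and 0.022 m and y of brass_plate in the frame of backstop between -0.022 and 0.022 m and z of brass_plate in the frame of backstop between 0.036 and 0.068 m and angle between the x axis of brass_plate and the x axis of backstop, either way round below 0.28 rad and angle between the z axis of brass_plate and the z axis of backstop, either way round below 0.3 rad and contact force between brass_plate and backstop above 0.1 N and linear speed of brass_plate below 0.02 m/s and angular speed of brass_plate below 0.1 rad/s and distance of each of alu_plate, black_plate from where it was at the start of the episode below 0.02 m); the robot touches nothing.
It fails at once if the aluminium or the black plate is taken or knocked out of its place in the rack (distance of any of alu_plate, black_plate from where it was at the start of the episode above 0.025 m).
It also fails if it takes over 34 s, if anything falls off the work surface, if the arm or the gripper's body presses on something with over 40 N, if the wrist force passes 120 N, or if a joint passes its speed limit or range.

### The arm

A 6-joint arm with a two-finger parallel gripper is mounted at the origin on the work surface. World frame = base frame: x ahead of the robot, y to its left, z up, the work surface at z = 0. Lengths are in mm, angles in rad, forces in N, time in s.
With the tool pointing down it reaches from about 275 to 825 mm from the base axis. Payload 5.2 kg.
Tool frame: the origin (TCP) lies at the very end of the fingers, on their centre line; the grasp point (between the pads) lies 19 mm behind it; z points along the fingers, y is the direction in which the jaws open and shut (so a half turn about z gives the same grasp; the last joint's range is limited). The gripper opens to 93 mm and grips with 3 to 60 N. Pads are 15 mm wide; open, the fingers measure 128 mm over their backs; the gripper's body (75 mm by 188 mm) begins 65 mm behind the grasp point.
Start: joints at [1, 0.259, 1.535, -0, 1.348, -0.203], TCP at [197.739, 513.229, 218.653] pointing down, gripper open.
Joint ranges: [-3.14, 3.14], [-0.91, 2.08], [0.19, 2.58], [-1.22, 4.36], [0.22, 2.71], [-3.12, 3.12]. Speed limits (rad/s): [2.57, 2.57, 3.14, 3.14, 3.14, 3.14].

### API

Orientations are given as a 3x3 rotation matrix whose columns are the frame's x, y, z axes.
In Python, from station import ctrl gives the robot as it stands.
- The arm moves only by the tool apply_moves, never from a script. Its argument "targets" is one flat list of numbers, 7 for each row, row after row: the opening, from 0 (shut) to 1 (fully open), then the shift along the world's x, y, z in cm, then the turn, a rotation vector about the world's x, y, z in rad. A call has 1 to 8 rows; each row is the pose to reach, as a shift and turn from the pose commanded when the call began; what a row does not reach only later rows make up. A row lasts 1/8 s, in which the tool goes at most 62.5 mm and 10.7 degrees, less where a joint would pass 70% of its speed; a pose out of reach is approached as far as the arm can. A call with a gripper value outside its range is refused whole. The fingers move at their own pace and stop on an object; "grip_force" is the grip in N (left out, the last holds). Time passes only in rows, so rows that repeat a pose let the fingers close. It gives the time, the measured TCP pose, the force and the opening at its end, in the units of the state.
- ctrl.observe(): the state, without advancing time (a new reading comes with each control period).
- ctrl.read_camera(name): name is "scene" or "top"; returns the picture (384x512x3 uint8, red, green, blue); there is no depth.
- ctrl.get_calibration(name): a dict with "mtx" (3x3 intrinsics, pixels), "position" and "rotation" of the camera in the world. Camera axes: x right, y down, z forward; pixel columns grow to the right and rows downward; lengths in mm; the calibration is good to about 2 mm. A picture is of the moment at which its call begins. get_calibration takes no time and is no camera call.
- ctrl.sign_off(): hands the job in, once; it reports no verdict.
The state is a dict: "t": time; "joint_positions": joint angles; "qvel": joint speeds; "tau": joint torques, N m; "position": TCP position; "eef_rot": TCP orientation; "ft_force": force on the tool from outside, world axes, zero at the start; "torque": the same for the moment, N m; "gripper_width": opening from 0.0 (shut) to 1.0 (fully open).
Only numpy, scipy, OpenCV 4.12 (cv2) and the standard library are available. Lean on these libraries where they do the work, as an engineer would, in place of code of your own. Each camera call takes 0.05 s, during which the arm holds its last target.

## Working session

There is one attempt and no reset: what is moved stays moved. The work goes in short steps, Python scripts to look and compute and a tool call to move; the robot and the scene stay as the last step left them, time stands still between calls to the robot, and variables do not carry over. Pictures are saved under pics/ and viewed, and the job is handed in when it is done.

Besides the shell and the picture viewer there is one more tool, called after "Request:" as name(argument=value, ...), one argument or row to a line, values as JSON. apply_moves: Moves the arm, as the interface text tells. Its arguments: {"type":"object","properties":{"targets":{"type":"array","items":{"type":"number"}},"grip_force":{"type":"number"}},"required":["targets"]}

```bash
mkdir -p pics; ls
python3 - <<'E'
from station import ctrl
import cv2
for n in("scene","top"):
    im=ctrl.read_camera(n); cv2.imwrite(f"pics/{n}0.png",cv2.cvtColor(im,cv2.COLOR_RGB2BGR))
    c=ctrl.get_calibration(n); print(n,c)
s=ctrl.observe(); print(s)
E
```

```text
pics
scene {'mtx': array([[438.85608858,   0.        , 252.91718436],
       [  0.        , 438.85608858, 194.48180717],
       [  0.        ,   0.        ,   1.        ]]), 'position': array([1076.32600474, -254.27586304,  778.00497812]), 'rotation': array([[ 0.48142673,  0.65823524, -0.57875269],
       [ 0.87644504, -0.36794142,  0.31058527],
       [-0.00850892, -0.65676897, -0.75404384]])}
top {'mtx': array([[493.81234216,   0.        , 254.74216272],
       [  0.        , 493.81234216, 196.52132169],
       [  0.        ,   0.        ,   1.        ]]), 'position': array([ 346.12359454,    8.21257624, 1183.75304041]), 'rotation': array([[-0.00667968, -0.98738566,  0.15819273],
       [-0.99963151,  0.01075552,  0.02492297],
       [-0.02631003, -0.15796796, -0.98709367]])}
{'t': 0.1, 'joint_positions': array([ 1.00020877e+00,  2.59258756e-01,  1.53595568e+00, -1.98646629e-05,
        1.34801770e+00, -2.02801965e-01]), 'qvel': array([-0.00019708, -0.00330114, -0.00287103, -0.00045776,  0.00152999,
        0.00122228]), 'tau': array([ 1.79779818e-03, -4.38206971e+01, -2.84645122e+01,  7.20141130e-02,
        3.62217310e-02, -8.46450121e-06]), 'position': array([197.46692382, 512.8016973 , 217.91417851]), 'eef_rot': array([[-9.33127270e-01,  3.59545188e-01, -8.69223373e-04],
       [ 3.59546104e-01,  9.33126286e-01, -1.39022592e-03],
       [ 3.11246139e-04, -1.60978359e-03, -9.99998656e-01]]), 'ft_force': array([-0.77735863, -0.52346406, -0.30856961]), 'torque': array([-0.02872089,  0.04330749,  0.03397507]), 'gripper_width': 1.000852749172687}
```

View pics/scene0.png

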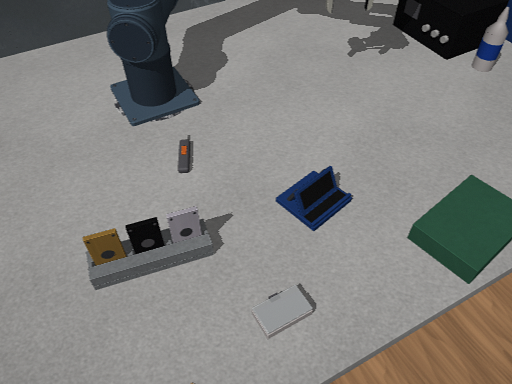

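View pics/top0.png

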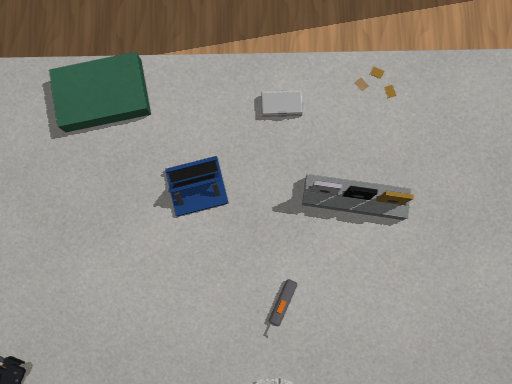

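The scene view shows the rack at about (150,250), with brass leftmost, black in the middle and aluminium on the right. The stand is at about (315,197). In the top view the rack is at about (357,197) with brass at (395,197), and the stand is at (197,187). I'll enlarge both.

Run:
```python
import cv2
def c(n,x,y,w,h,k,o):
    im=cv2.imread(f"pics/{n}0.png")[y:y+h,x:x+w]; im=cv2.resize(im,None,fx=k,fy=k,interpolation=cv2.INTER_CUBIC)
    for i in range(0,w,10):
        cv2.line(im,(i*k,0),(i*k,8),(0,0,255),1); cv2.putText(im,str(x+i),(i*k,18),0,.35,(0,0,255),1)
    for j in range(0,h,10):
        cv2.line(im,(0,j*k),(8,j*k),(0,0,255),1); cv2.putText(im,str(y+j),(10,j*k+4),0,.35,(0,0,255),1)
    cv2.imwrite(f"pics/{o}.png",im)
c("scene",75,195,145,95,5,"a1");c("scene",270,160,90,72,8,"a2")
c("top",295,165,125,60,6,"a3");c("top",155,150,80,72,8,"a4")
```

```text
(no output)
```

View pics/a1.png

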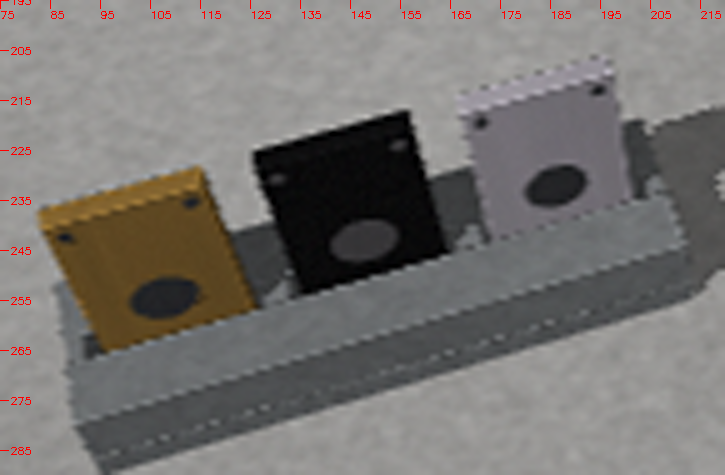

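View pics/a2.png

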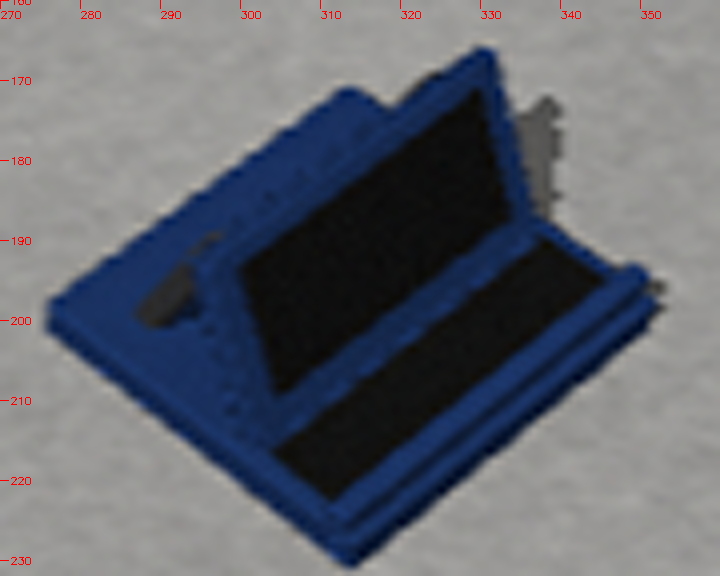

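View pics/a3.png

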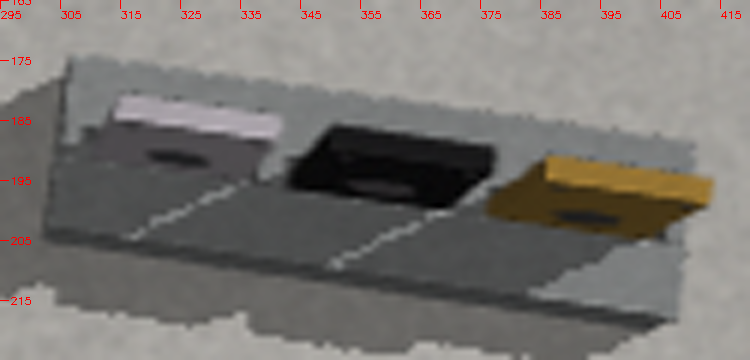

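View pics/a4.png

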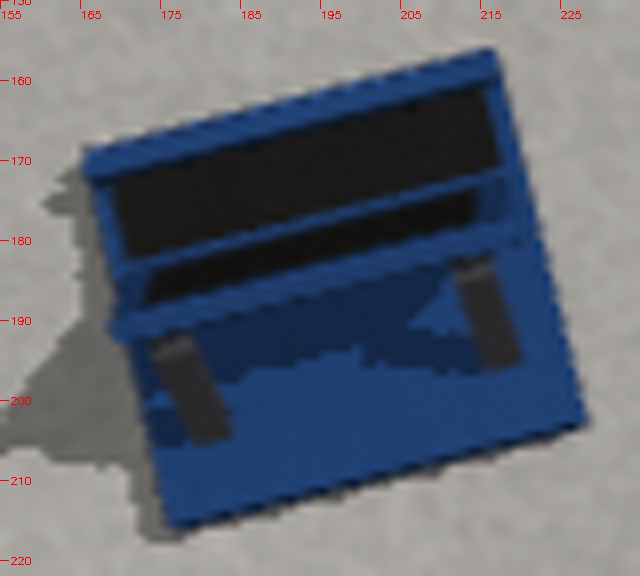

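```bash
cat > h.py <<'E'
import numpy as np
from station import ctrl
import cv2
cal={n:ctrl.get_calibration(n) for n in("scene","top")}
def P(n):
    c=cal[n]; R=np.array(c["rotation"]).T; return c["mtx"]@np.c_[R,-R@c["position"]]
def tri(a,b):
    X=cv2.triangulatePoints(P("scene"),P("top"),np.array(a,float).reshape(2,1),np.array(b,float).reshape(2,1))
    X=(X[:3]/X[3]).ravel()
    e=[np.linalg.norm(proj(n,X)-q) for n,q in(("scene",a),("top",b))]
    return X,e
def proj(n,X):
    p=P(n)@np.r_[X,1]; return p[:2]/p[2]
E
python3 - <<'E'
from h import *
pts=dict(A=((84,241),(413.7,195.3)),B=((116.6,232),(386.2,191.2)),C=((83,237),(413,199.2)),D=((115,228.6),(385.8,194.7)),
pT_L=((330,171.25),(173.1,187.9)),pT_R=((300,193.1),(214.4,177.1)),pB_L=((334.4,187.5),(174.4,183.8)),pB_R=((305,209.4),(214.8,173.8)),
tB_L=((337.5,189.8),(171,182.3)),tB_R=((304.4,216.3),(217.5,170.6)),tF_L=((345.6,195.3),(168.8,172.5)),tF_R=((311.5,222.5),(215.9,161)))
for k,(a,b) in pts.items():
    X,e=tri(a,b); print(k,X.round(1),np.round(e,1))
E
```

```text
A [ 516.2 -308.7  117. ] [0.9 0.6]
B [ 525.9 -250.   117.3] [0.8 0.5]
C [ 507.4 -307.2  117.8] [0.4 0.3]
D [ 517.9 -249.3  118.1] [0.2 0.2]
pT_L [549.  226.9  59.9] [0.5 0.4]
pT_R [572.9 130.6  62.1] [0.5 0.3]
pB_L [566.6 232.3  18.8] [0.7 0.5]
pB_R [589.7 135.   21.3] [1.  0.7]
tB_L [571.3 241.   11. ] [0. 0.]
tB_R [599.3 129.   11.2] [0.6 0.5]
tF_L [595.2 246.4  12.5] [0.1 0.1]
tF_R [622.7 132.5  13.2] [0.5 0.3]
```

Request:
apply_moves(
  targets=[1,16,-39.6,-1,0,0,-0.7,1,16,-39.6,-1,0,0,-0.7,1,16,-39.6,-1,0,0,-0.7,1,16,-39.6,-1,0,0,-0.7,1,16,-39.6,-1,0,0,-0.7,1,16,-39.6,-1,0,0,-0.7,1,16,-39.6,-1,0,0,-0.7,1,16,-39.6,-1,0,0,-0.7],
  grip_force=40,
)

```text
t: 1.1
position: [358.8, 114.1, 208.5]
eef_rot: [[-0.476, 0.879, -0.0], [0.879, 0.476, -0.001], [-0.001, -0.0, -1.0]]
ft_force: [0.3, -0.5, -0.6]
gripper_width: 1.0
```

Request:
apply_moves(
  targets=[1,15.8,-39.2,-1,0,0,-0.668,1,15.8,-39.2,-1,0,0,-0.668,1,15.8,-39.2,-1,0,0,-0.668,1,15.8,-39.2,-1,0,0,-0.668,1,15.8,-39.2,-1,0,0,-0.668,1,15.8,-39.2,-1,0,0,-0.668,1,15.8,-39.2,-1,0,0,-0.668,1,15.8,-39.2,-1,0,0,-0.668],
)

```text
t: 2.1
position: [516.8, -276.1, 197.2]
eef_rot: [[0.166, 0.986, -0.001], [0.986, -0.166, 0.001], [0.001, -0.001, -1.0]]
ft_force: [-0.1, 1.0, -0.0]
gripper_width: 1.004
```

Run:
```python
from h import *
for n in("scene","top"):
    im=cv2.cvtColor(ctrl.read_camera(n),cv2.COLOR_RGB2BGR)
    x,y,w,h=(40,90,200,200) if n=="scene" else (280,120,180,150)
    cv2.imwrite(f"pics/b_{n}.png",cv2.resize(im[y:y+h,x:x+w],None,fx=3,fy=3,interpolation=cv2.INTER_CUBIC))
s=ctrl.observe();print(s["position"],s["joint_positions"])
```

```text
[ 515.76397977 -273.08075052  197.73506596] [-6.78379960e-01  3.34351211e-01  1.48196935e+00  6.75743902e-04
  1.32779527e+00 -5.14078039e-01]
```

View pics/b_scene.png

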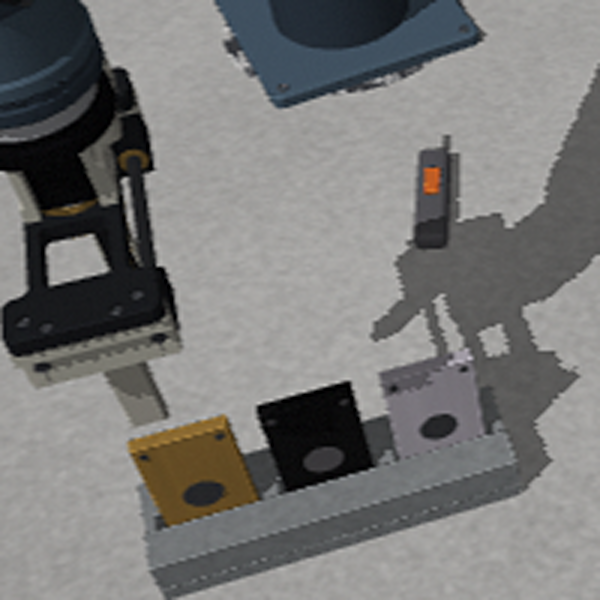

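View pics/b_top.png

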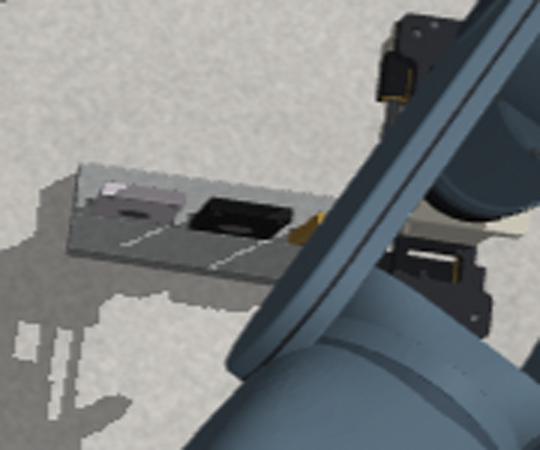

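Run:
```python
from h import *
s=ctrl.observe();print(s["t"],s["position"],s["qvel"].round(3),s["joint_positions"].round(3))
p=s["position"];R=s["eef_rot"]
for d in(46,0,-46):
    q=p+R[:,1]*d; print(d,proj("scene",q),((proj("scene",q)-[40,90])*3).round(), ((proj("top",q)-[280,120])*3).round())
```

```text
2.2 [ 515.76397977 -273.08075052  197.73506596] [ 0.013 -0.027  0.021  0.001  0.    -0.004] [-6.780e-01  3.340e-01  1.482e+00  1.000e-03  1.328e+00 -5.140e-01]
46 [ 92.37670314 225.68832419] [157. 407.] [388. 141.]
0 [ 89.5865578  205.53290277] [149. 347.] [381. 208.]
-46 [ 86.99935957 186.84352843] [141. 291.] [373. 275.]
```

Request:
apply_moves(
  targets=[1,0,0,0,0,0,0,1,0,0,0,0,0,0],
)

```text
t: 2.45
position: [515.8, -273.2, 199.1]
eef_rot: [[0.163, 0.987, 0.0], [0.987, -0.163, -0.0], [-0.0, 0.0, -1.0]]
ft_force: [0.9, 0.4, 0.3]
gripper_width: 0.999
```

Request:
apply_moves(
  targets=[1,0.1,-0.5,0,0,0,-0.008,1,0.1,-0.5,-4,0,0,-0.008,1,0.1,-0.5,-8,0,0,-0.008,1,0.1,-0.5,-11.3,0,0,-0.008,1,0.1,-0.5,-11.3,0,0,-0.008,1,0.1,-0.5,-11.3,0,0,-0.008],
)

```text
t: 3.2
position: [517.5, -280.4, 87.0]
eef_rot: [[0.172, 0.985, 0.002], [0.985, -0.172, -0.001], [-0.001, 0.002, -1.0]]
ft_force: [0.1, -0.2, 0.4]
gripper_width: 0.999
```

Run:
```python
from h import *
n="scene"
im=cv2.cvtColor(ctrl.read_camera(n),cv2.COLOR_RGB2BGR)
x,y,w,h=(40,150,200,150)
cv2.imwrite(f"pics/c_{n}.png",cv2.resize(im[y:y+h,x:x+w],None,fx=4,fy=4,interpolation=cv2.INTER_CUBIC))
```

```text
(no output)
```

View pics/c_scene.png

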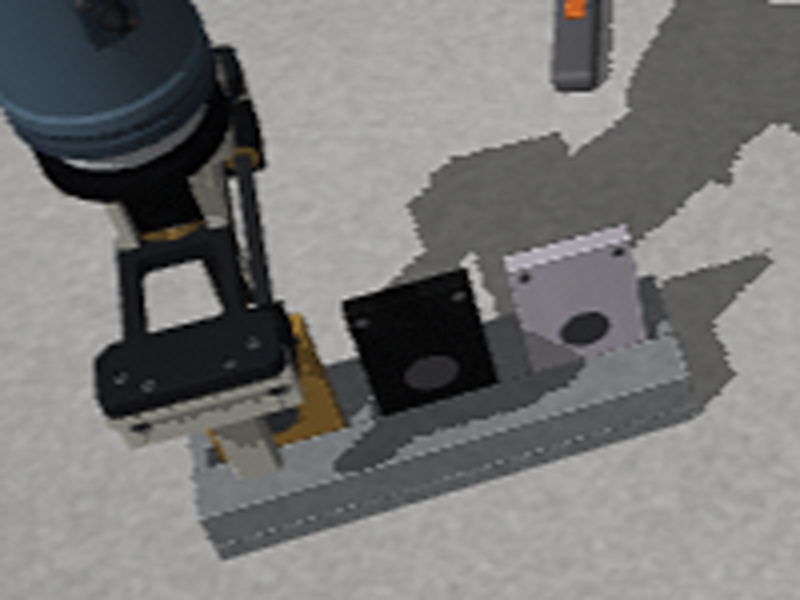

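The near finger, with its tip at about (250,470) in the crop, is in front of the brass face. The neighbours are clear, so I'll close.

Request:
apply_moves(
  targets=[0,0,0,0,0,0,0,0,0,0,0,0,0,0,0,0,0,0,0,0,0,0,0,0,0,0,0,0,0,0,0,0,0,0,0,0,0,0,0,0,0,0,0,0,0,0,0,0,0],
  grip_force=45,
)

```text
t: 4.12
position: [516.7, -279.8, 85.6]
eef_rot: [[0.172, 0.985, -0.0], [0.985, -0.172, 0.0], [0.0, -0.0, -1.0]]
ft_force: [0.5, 0.3, -0.1]
gripper_width: 0.294
```

Request:
apply_moves(
  targets=[0,0,0,0,0,0,0,0,0,0,0,0,0,0,0,0,0,0,0,0,0,0,0,0,0,0,0,0,0,0,0,0,0,0,0],
)

```text
t: 4.75
position: [517.3, -279.9, 85.6]
eef_rot: [[0.172, 0.985, 0.001], [0.985, -0.172, -0.0], [-0.0, 0.001, -1.0]]
ft_force: [4.4, -0.3, -4.0]
gripper_width: 0.105
```

Gripped: an opening of 0.105 is about 10 mm. Next, lift straight up.

Request:
apply_moves(
  targets=[0,0,0,1,0,0,0,0,0,0,3,0,0,0,0,0,0,6,0,0,0,0,0,0,9,0,0,0,0,0,0,12,0,0,0,0,0,0,12,0,0,0],
)

```text
t: 5.5
position: [516.7, -280.3, 207.1]
eef_rot: [[0.172, 0.985, 0.001], [0.985, -0.172, -0.002], [-0.002, 0.001, -1.0]]
ft_force: [-0.7, -0.2, -5.7]
gripper_width: 0.105
```

Run:
```python
from h import *
s=ctrl.observe();print(s["position"],s["ft_force"],s["gripper_width"])
for n in("scene","top"):
    im=cv2.cvtColor(ctrl.read_camera(n),cv2.COLOR_RGB2BGR)
    x,y,w,h=(40,110,190,150) if n=="scene" else (280,120,180,150)
    cv2.imwrite(f"pics/d_{n}.png",cv2.resize(im[y:y+h,x:x+w],None,fx=4,fy=4,interpolation=cv2.INTER_CUBIC))
```

```text
[ 516.74388643 -280.27821894  207.12607669] [-0.65452893 -0.22236544 -5.73451357] 0.10466572258165563
```

View pics/d_scene.png

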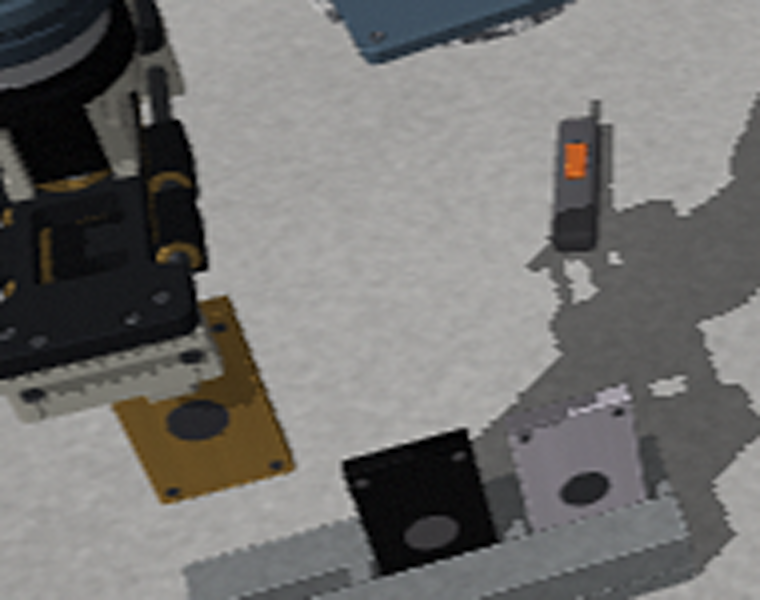

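```bash
cat >> h.py <<'E'
def atz(n,px,z):
    c=cal[n]; d=c["rotation"]@np.linalg.inv(c["mtx"])@np.r_[px,1]; p=np.array(c["position"]); return p+d*(z-p[2])/d[2]
E
python3 - <<'E'
from h import *
s=ctrl.observe();p=s["position"];print(p)
n=np.array([.985,-.172,0]);u=np.array([.172,.985,0])
for z in(130,133.5):
  for q in((81.25,235.5),(113.25,226.5)):
    X=atz("scene",q,z);print(z,X.round(1),((X-p)@n).round(1),((X-p)@u).round(1))
from scipy.spatial.transform import Rotation as Ro
a=np.radians(13.8)
nn=np.array([np.cos(a),np.sin(a),0]);uu=np.array([-np.sin(a),np.cos(a),0]);z=np.array([0,0,1])
t=np.radians(25);N=np.cos(t)*nn+np.sin(t)*z;S=-np.sin(t)*nn+np.cos(t)*z
# tool: x= , y=N, z=-S
T=np.c_[np.cross(N,-S),N,-S]
R0=Ro.from_matrix(s["eef_rot"]);print(T,R0.as_matrix())
rv=(Ro.from_matrix(T)*R0.inv()).as_rotvec();print("rotvec",rv)
E
```

```text
[ 515.52022568 -279.10774932  204.03079153]
130 [ 513.3 -307.5  130. ] 2.7 -28.3
130 [ 521.8 -250.4  130. ] 1.3 29.4
133.5 [ 516.4 -307.2  133.5] 5.7 -27.5
133.5 [ 524.8 -250.4  133.5] 4.2 29.9
[[-0.23853346  0.88014656  0.41041908]
 [ 0.97113428  0.21618473  0.1008086 ]
 [ 0.          0.42261826 -0.90630779]] [[ 0.1721904   0.9850596  -0.00283586]
 [ 0.98506293 -0.17218598  0.00173777]
 [ 0.00122351 -0.00309273 -0.99999447]]
rotvec [ 0.01378793 -0.44231899  0.4069199 ]
```

Request:
apply_moves(
  targets=[0,0,0,5,0,0,0,0,0.5,5,7,0,0,0.05,0,1,10,7,0,0,0.1,0,1.5,15,7,0,0,0.15,0,2,20,7,0,0,0.2,0,2.5,25,7,0,0,0.25,0,3,30,7,0,0,0.3,0,3.5,35,7,0,0,0.35],
)

```text
t: 6.6
position: [550.4, 71.7, 273.0]
eef_rot: [[-0.177, 0.984, -0.005], [0.984, 0.177, -0.0], [0.001, -0.005, -1.0]]
ft_force: [0.7, 0.0, -5.7]
gripper_width: 0.103
```

Run:
```python
from h import *
from scipy.spatial.transform import Rotation as Ro
s=ctrl.observe();print(s["position"],s["gripper_width"])
T=np.array([[-0.23853346,0.88014656,0.41041908],[0.97113428,0.21618473,0.1008086],[0,0.42261826,-0.90630779]])
print((Ro.from_matrix(T)*Ro.from_matrix(s["eef_rot"]).inv()).as_rotvec(), (np.array([562.8,179.2,175])-s["position"]))
```

```text
[550.37768171  71.73374923 273.00528968] 0.1026669353985417
[ 0.09103664 -0.43174762  0.0612355 ] [ 12.42231829 107.46625077 -98.00528968]
```

Request:
apply_moves(
  targets=[0,0,3,0,0.03,-0.14,0.02,0,0.4,7,0,0.06,-0.29,0.04,0,1.2,10.7,-3,0.091,-0.432,0.061,0,1.2,10.7,-6,0.091,-0.432,0.061,0,1.2,10.7,-10,0.091,-0.432,0.061,0,1.2,10.7,-10,0.091,-0.432,0.061,0,1.2,10.7,-10,0.091,-0.432,0.061],
)

```text
t: 7.48
position: [563.8, 177.1, 175.6]
eef_rot: [[-0.236, 0.879, 0.414], [0.972, 0.214, 0.101], [-0.0, 0.426, -0.905]]
ft_force: [0.5, 0.1, -4.2]
gripper_width: 0.105
```

Run:
```python
from h import *
for n in("scene","top"):
    im=cv2.cvtColor(ctrl.read_camera(n),cv2.COLOR_RGB2BGR)
    x,y,w,h=(230,90,150,150) if n=="scene" else (120,100,150,150)
    cv2.imwrite(f"pics/e_{n}.png",cv2.resize(im[y:y+h,x:x+w],None,fx=4,fy=4,interpolation=cv2.INTER_CUBIC))
s=ctrl.observe();print(s["position"],s["eef_rot"],s["qvel"].round(3))
```

```text
[564.98351906 177.11893743 177.37032433] [[-2.36360043e-01  8.77412737e-01  4.17469543e-01]
 [ 9.71665342e-01  2.13710348e-01  1.00967079e-01]
 [-6.27760270e-04  4.29505269e-01 -9.03064134e-01]] [-0.001 -0.006 -0.003  0.002 -0.004 -0.001]
```

View pics/e_scene.png

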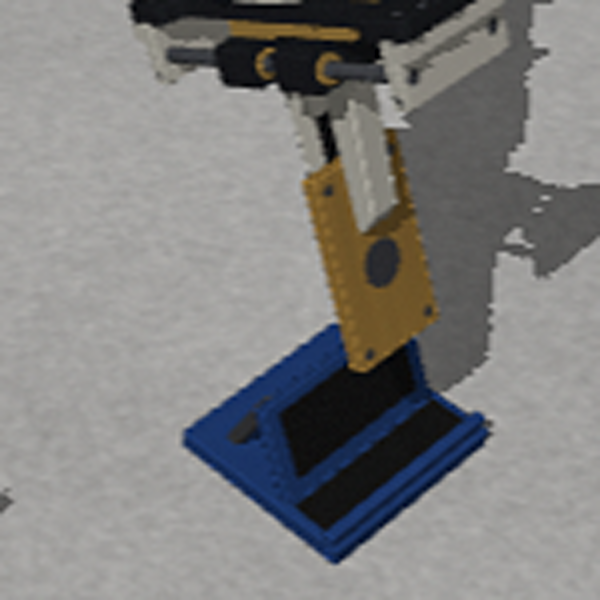

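View pics/e_top.png

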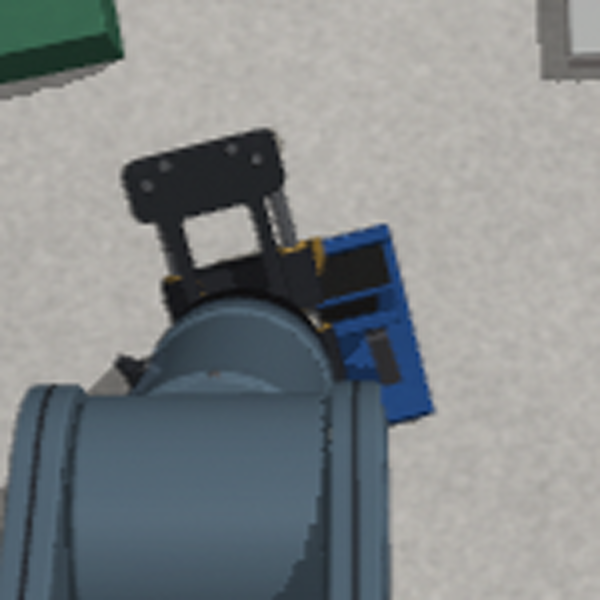

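Run:
```python
from h import *
s=ctrl.observe();p=s["position"];R=s["eef_rot"];N=R[:,1];D=R[:,2]
for L in(70,73.6):
  for o in(-29,31):
    print(L,o,proj("scene",p+D*L+5*N+o*R[:,0]*1).round(1))
c=np.array([580.8,183.6,14]);a=np.radians(13.8);t=np.radians(25)
nn=np.array([np.cos(a),np.sin(a),0]);uu=np.array([-np.sin(a),np.cos(a),0]);z=np.array([0,0,1])
Nn=np.cos(t)*nn+np.sin(t)*z;S=-np.sin(t)*nn+np.cos(t)*z
f=p+D*73.6-5*N   # back foot edge
print("foot rel origin n,u,z:",(f-c)@nn,(f-c)@uu,f[2]-14,"clear panel:",(f-c)@Nn)
print("panel top corners",[proj("scene",c+62*S+o*uu) for o in(-60,60)],"top",[proj("top",c+62*S+o*uu) for o in(-60,60)], "base",[proj("scene",c+o*uu) for o in(-60,60)])
```

```text
70 -29 [321.  181.4]
70 31 [340.  167.2]
73.6 -29 [321.4 182.9]
73.6 31 [340.4 168.7]
foot rel origin n,u,z: 10.190231198646009 -2.6249185353105537 94.75727773743378 clear panel: 49.28164189171164
panel top corners [array([294.4939367, 191.6869234]), array([331.23534667, 164.63121899])] top [array([218.69401013, 177.58059754]), array([168.07300756, 190.38757378])] base [array([301.44505726, 214.94645512]), array([336.7685485 , 187.47451453])]
```

Request:
apply_moves(
  targets=[0,-0.1,0.4,-2,0,0,0,0,-0.1,0.4,-4,0,0,0,0,-0.1,0.4,-6,0,0,0,0,-0.1,0.4,-7.5,0,0,0,0,-0.1,0.4,-8.3,0,0,0,0,-0.1,0.4,-8.3,0,0,0],
)

```text
t: 8.32
position: [563.2, 181.2, 93.1]
eef_rot: [[-0.237, 0.878, 0.416], [0.972, 0.214, 0.101], [-0.0, 0.428, -0.904]]
ft_force: [0.7, 0.4, -5.5]
gripper_width: 0.102
```

Run:
```python
from h import *
n="scene"
im=cv2.cvtColor(ctrl.read_camera(n),cv2.COLOR_RGB2BGR)
x,y,w,h=(260,130,110,110)
cv2.imwrite(f"pics/f_{n}.png",cv2.resize(im[y:y+h,x:x+w],None,fx=5,fy=5,interpolation=cv2.INTER_CUBIC))
s=ctrl.observe();print(s["position"],s["ft_force"],s["eef_rot"][:,1])
```

```text
[563.45453848 181.23475011  93.52866634] [-0.33877821  0.41199988 -4.0792279 ] [0.87790558 0.21390816 0.42839829]
```

View pics/f_scene.png

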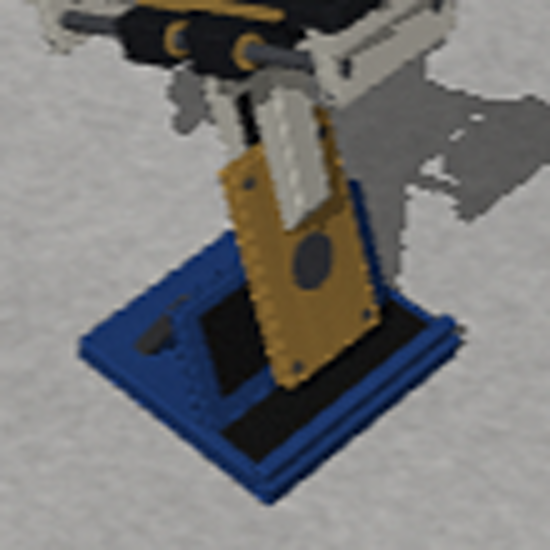

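Run:
```python
from h import *
c=np.array([580.8,183.6,14]);a=np.radians(13.8)
nn=np.array([np.cos(a),np.sin(a),0]);uu=np.array([-np.sin(a),np.cos(a),0])
for z in(24,28):
  for q in((317.4,208),(336.6,193.6)):
    X=atz("scene",q,z);print(z,X.round(1),((X-c)@nn).round(1),((X-c)@uu).round(1))
```

```text
24 [602.1 161.9  24. ] 15.5 -26.2
24 [588.3 224.   24. ] 16.9 37.4
28 [604.6 159.7  28. ] 17.4 -28.9
28 [590.9 221.4  28. ] 18.8 34.3
```

Request:
apply_moves(
  targets=[0,0,0,-0.3,0,0,0,0,0,0,-0.6,0,0,0,0,0,0,-0.8,0,0,0,0,0,0,-0.8,0,0,0],
)

```text
t: 8.88
position: [562.6, 181.2, 84.4]
eef_rot: [[-0.237, 0.879, 0.415], [0.972, 0.214, 0.101], [-0.0, 0.427, -0.904]]
ft_force: [1.1, 0.7, -5.1]
gripper_width: 0.108
```

Request:
apply_moves(
  targets=[0,0,0,-0.1,0,0,0,0,0,0,-0.2,0,0,0,0,0,0,-0.2,0,0,0],
)

```text
t: 9.25
position: [562.8, 181.2, 82.7]
eef_rot: [[-0.237, 0.878, 0.415], [0.972, 0.214, 0.101], [-0.0, 0.427, -0.904]]
ft_force: [-0.3, 0.4, -4.9]
gripper_width: 0.106
```

Request:
apply_moves(
  targets=[0,0,0,-0.1,0,0,0,0,0,0,-0.2,0,0,0,0,0,0,-0.2,0,0,0],
)

```text
t: 9.62
position: [563.4, 181.4, 82.3]
eef_rot: [[-0.237, 0.877, 0.417], [0.972, 0.214, 0.101], [-0.001, 0.43, -0.903]]
ft_force: [-6.9, -2.0, 8.3]
gripper_width: 0.105
```

Request:
apply_moves(
  targets=[0,0,0,0.2,0,0,0,0,-0.3,-0.1,0.2,0,0,0,0,-0.6,-0.15,0.2,0,0,0,0,-0.6,-0.15,0.2,0,0,0],
)

```text
t: 10.12
position: [557.4, 179.7, 83.1]
eef_rot: [[-0.237, 0.878, 0.416], [0.972, 0.214, 0.101], [-0.001, 0.429, -0.904]]
ft_force: [1.7, -0.3, -3.7]
gripper_width: 0.102
```

Request:
apply_moves(
  targets=[0,-0.1,-0.02,0,0,0,0,0,-0.2,-0.05,0,0,0,0,0,-0.2,-0.05,0,0,0,0],
)

```text
t: 10.5
position: [556.9, 179.4, 83.9]
eef_rot: [[-0.236, 0.877, 0.419], [0.972, 0.214, 0.101], [-0.001, 0.431, -0.902]]
ft_force: [5.2, 1.9, -4.5]
gripper_width: 0.103
```

Request:
apply_moves(
  targets=[0,0,0,-0.1,0,0,0,0.4,0,0,-0.1,0,0,0,0.4,0,0,-0.1,0,0,0,0.4,0,0,-0.1,0,0,0,0.4,0,0,-0.1,0,0,0,0.4,0,0,-0.1,0,0,0],
)

```text
t: 11.25
position: [554.6, 179.2, 81.6]
eef_rot: [[-0.237, 0.879, 0.415], [0.972, 0.214, 0.101], [-0.0, 0.427, -0.904]]
ft_force: [0.3, 0.4, -1.2]
gripper_width: 0.397
```

Run:
```python
from h import *
n="scene"
im=cv2.cvtColor(ctrl.read_camera(n),cv2.COLOR_RGB2BGR)
x,y,w,h=(260,130,110,110)
cv2.imwrite(f"pics/g_{n}.png",cv2.resize(im[y:y+h,x:x+w],None,fx=5,fy=5,interpolation=cv2.INTER_CUBIC))
s=ctrl.observe();print(s["position"],s["ft_force"],s["gripper_width"])
```

```text
[554.65750232 179.22000314  81.59963091] [-0.72465385 -0.05306225 -0.76772848] 0.4011571460598307
```

View pics/g_scene.png

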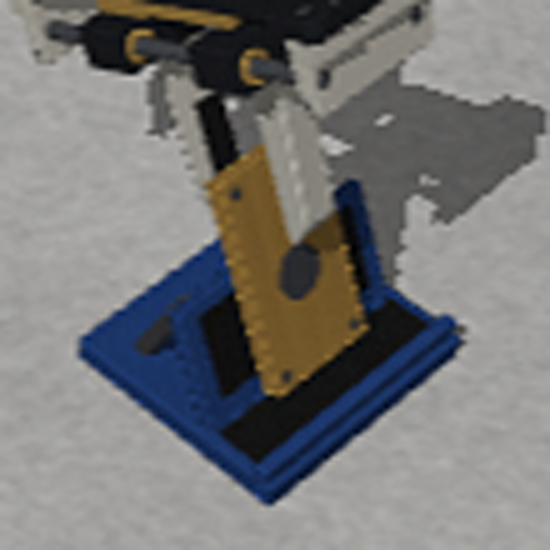

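The plate leans by itself with its foot at (270,395)–(365,330) in the crop. The fingers are open around it, so I'll back out along the slope.

Request:
apply_moves(
  targets=[0.4,-0.4,-0.1,0.9,0,0,0,0.4,-1.2,-0.3,2.7,0,0,0,0.4,-2.5,-0.6,5.4,0,0,0,0.4,-4.1,-1,9.1,0,0,0,0.4,-6.5,-4,14,0,0,0,0.4,-8,-9,16,0,0,0,0.4,-8,-15,16,0,0,0,0.4,-8,-20,16,0,0,0],
)

```text
t: 12.3
position: [474.4, -22.5, 243.3]
eef_rot: [[-0.237, 0.877, 0.418], [0.972, 0.215, 0.099], [-0.003, 0.43, -0.903]]
ft_force: [1.0, -0.2, -0.1]
gripper_width: 0.4
```

Run:
```python
from h import *
for n in("scene","top"):
    im=cv2.cvtColor(ctrl.read_camera(n),cv2.COLOR_RGB2BGR)
    cv2.imwrite(f"pics/i_{n}.png",im)
    x,y,w,h=(260,140,100,100) if n=="scene" else (150,140,90,90)
    cv2.imwrite(f"pics/h_{n}.png",cv2.resize(im[y:y+h,x:x+w],None,fx=6,fy=6,interpolation=cv2.INTER_CUBIC))
```

```text
(no output)
```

View pics/h_scene.png

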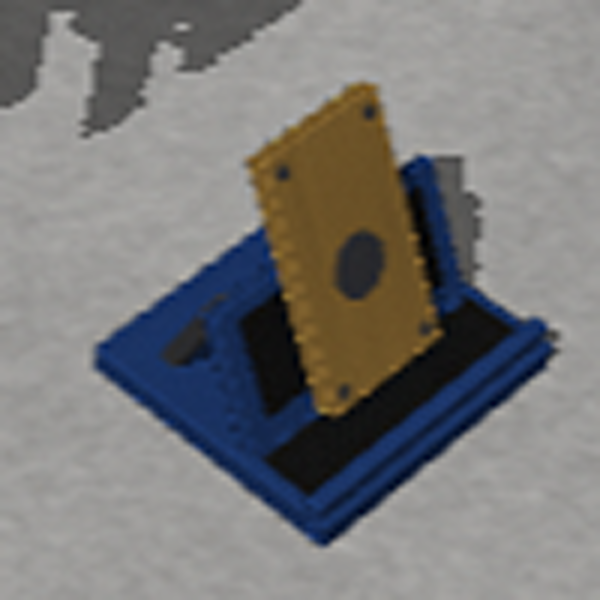

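View pics/h_top.png

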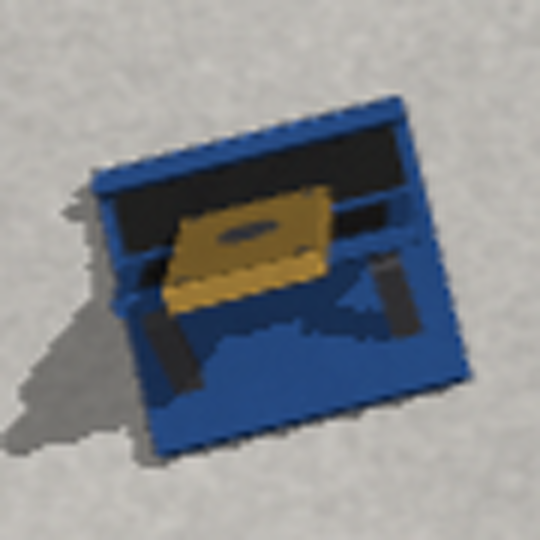

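View pics/i_scene.png

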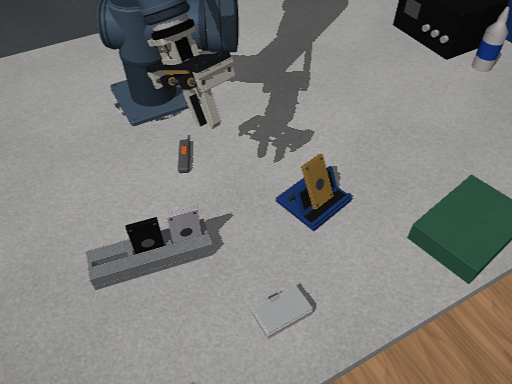

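Run:
```python
from h import *
c=np.array([580.8,183.6,14]);a=np.radians(13.8);t=np.radians(25)
nn=np.array([np.cos(a),np.sin(a),0]);uu=np.array([-np.sin(a),np.cos(a),0]);z=np.array([0,0,1])
M=np.array([np.cos(t)*nn+np.sin(t)*z,uu,-np.sin(t)*nn+np.cos(t)*z])
def S(x,y):return (260+x/6,140+y/6)
def T(x,y):return (150+x/6,140+y/6)
for k,a_,b in(("hole",S(360,265),T(247,232)),("foot-u",S(332,415),T(332,188)),("foot+u",S(442,332),T(182,220)),("top-u",S(263,176),T(328,258)),("top+u",S(380,95),T(170,288))):
    X,e=tri(a_,b);print(k,X.round(1),np.round(e,1),"in backstop",(M@(X-c)).round(1))
```

```text
hole [570.4 185.   59.3] [0.4 0.3] in backstop [10.3  3.9 45.2]
foot-u [597.1 158.4  16.1] [0.9 0.6] in backstop [  9.8 -28.4  -2.3]
foot+u [584.3 218.3  16.7] [0.5 0.4] in backstop [11.7 32.9 -2.4]
top-u [551.3 148.5 107.1] [1.2 0.9] in backstop [  5.8 -27.1 100. ]
top+u [540.1 206.4 110.2] [1.1 0.8] in backstop [  9.7  31.8 101.6]
```

Run:
```python
from h import *
a=cv2.imread("pics/scene0.png")[195:260,124:205].astype(int)
im=cv2.cvtColor(ctrl.read_camera("scene"),cv2.COLOR_RGB2BGR)
b=im[195:260,124:205].astype(int)
print("rack diff px",(abs(a-b).max(2)>50).sum())
p=cv2.imread("pics/i_scene.png")[140:240,260:360].astype(int)
print("plate motion px",(abs(p-im[140:240,260:360]).max(2)>40).sum(), ctrl.observe()["ft_force"],ctrl.observe()["qvel"].round(3))
print(ctrl.sign_off())
```

```text
rack diff px 83
plate motion px 59 [-0.36820404  0.85960623  0.79322769] [ 0.081 -0.003  0.02  -0.     0.004  0.034]
the job is handed in; nothing more can be done
None
```

I put the brass plate on the blue stand, leaning by itself against the backstop, and handed the job in at about 12.5 s of the 34 s. `sign_off` gives no verdict, so the only result I have is from my own checks.

I gripped it by its flat faces and lifted it straight out of the rack. I carried it over the other plates, tilted it 25°, lowered it until the trough floor pushed back at about 13 N, and drew it back to the panel at about 5 N. Then I opened the fingers and backed out along the slope.

**Last checks (two-view measurement in the backstop frame):**
- **Distance off the face:** the plate's front face is about 10 mm off the panel, so with a 10 mm plate its back lies on the panel. The top corners read 6 and 10 mm.
- **Sideways:** about 2–3 mm from the middle.
- **Up the slope:** foot at about -2 mm and top at about 101 mm. This puts the centre at 50–55 mm, inside the 36–68 mm band.
- **Other plates:** the black and aluminium plates look to be where they started in the last full scene picture. I did not measure their positions.

**What disagreed or stayed unclear:**
- Triangulated heights came out 2–5 mm low against the given sizes: plate top 117.5 instead of 122 mm, and up the slope about 101 mm for the top corners instead of 110. I used contact forces for the final fit.
- My last picture comparison showed 83 changed pixels around the rack plates (against the start) and 59 around the stand (against the picture just before). I took these for moving arm shadow and the missing brass plate, but did not look at that final picture to confirm.
- The arm was still settling slightly when I handed in (joint 1 at 0.08 rad/s), in free space and clear of everything.

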